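Nudge the green battery cell up into its test seat and start the test

TASK

With shut fingertips, gently push the green battery cell up its sloping gutter and over the hump until it lies in the seat against the red end stop and stays there when let go; roll it, do not pinch it or lift it. Then press the red start button on the tester all the way down and let it go. Leave the blue cell at the foot of its gutter and do not disturb the screwdriver, the meter or the charge controller.

Things in the scene. Friction and masses are not known exactly. Their poses are not given: they have to be found in the camera images.
- green_cell: Green cylindrical battery cell, 32 mm in diameter, 70 mm long, about 0.14 kg, rigid, lying across one of the two gutters (either one). Its origin is the centre of the cylinder, its own y axis is the cylinder axis; x and z turn as it rolls. It starts at rest at the foot of the gutter and rolls back down whenever it is let go short of the hump. A pinch or shove of over 15 N is too rough.
- blue_cell: The same cell in blue, lying at the foot of the other gutter. To be left there.
- gutter: Fixed aluminium double gutter on a plywood base, two equal lanes side by side rising 7 degrees. x points uphill along the floor, y across the lanes, z square to the sloping floor, which is z = 0. Origin on the floor line in the dividing wall, 40 mm above the table. Lanes 74 mm wide, centred at y = +39.5 and -39.5 mm; all walls 5 mm thick, 18 mm high above the floor, from x = -108 to 104 mm.
- foot (a point): Point on the dividing wall at the lanes' foot, x = -100 mm in the gutter frame, z = 0. Here each lane has a black lug in each corner, 18 mm high, 10 mm wide, x = -108 to -100 mm; the cell starts against them, centre at x = -84, z = 16 mm. The 54 mm gap between a lane's lugs is open for fingers from behind; below x = -108 mm only the table or plywood base, 15 mm or more under the floor.
- crest (a point): Point on the dividing wall at the crest (the hump), x = 60 mm in the gutter frame, z = 0. From here each lane's brass seat slopes down, 17 degrees to the gutter frame (10 degrees below level), for 36 mm to the rigid red end stop, 26 mm high. A cell let go with its centre past about x = 65 mm rolls into the seat by itself; short of that it rolls back.
- seat (a point): Point in the plane of the dividing wall level with the centre of a seated cell: x = 84, z = 9.5 mm in the gutter frame (a cell's seated centre is 39.5 mm to either side of it along y).
- tester: Fixed white tester box, 130 x 120 x 50 mm (x, y, z), with a green display; origin at the centre of its underside on the table.
- start_button_top (a point): Centre of the top of the tester's red round button, 30 mm in diameter, in a black housing on the tester's top. It is pressed straight down; 6 mm travel against a spring that needs about 4 N at the bottom, and springs back.
- start_button (a joint): Travel of the start button in m: 0 released, 0.006 fully down; it counts as pressed beyond 0.0045.
- screwdriver: Loose screwdriver lying on the table, about 200 mm long, beyond the gutter. Leave alone.
- meter: Loose yellow hand-held meter, 75 x 140 x 38 mm, origin at the centre of its underside. Leave alone.
- controller: Loose white charge controller, 100 x 150 x 38 mm, origin at the centre of its underside. Leave alone.

How it is judged:
On the way, in this order (a step that is already met when the one before it is completed fails the run):
1. the green cell lies at rest in the seat against the end stop (x of green_cell in the frame of gutter between 0.0785 and 0.089 m and z of green_cell in the frame of gutter between 0.005 and 0.0125 m and linear speed of green_cell below 0.03 m/s), for 0.3 s.
2. the start button is pressed down, with the cell in its seat (all of step 1 and value of joint start_button above 0.0045 m), for 0.05 s.
At the end, for the whole second after the job is handed in: The green cell lies at rest (under 0.03 m/s) in a seat: its centre 78.5 to 89 mm along the gutter (seated: 84) and 5 to 12.5 mm above the gutter's floor line (seated: 9.5); the button is released (under 1.5 mm); the blue cell still lies at the foot of its gutter (centre at x below -78 mm) (all of step 1 and value of joint start_button below 0.0015 m and x of blue_cell in the frame of gutter below -0.078 m and z of blue_cell in the frame of gutter below 0.02 m and linear speed of blue_cell below 0.03 m/s); the robot touches nothing.
It fails at once if the green cell is lifted off its gutter (more than 12 mm) (z of green_cell in the frame of gutter above 0.028 m).
It fails at once if the green cell is pinched or shoved with more than 15 N (contact force between the fingers and green_cell above 15 N).
It fails at once if the button is pressed before the cell is in its seat (value of joint start_button above 0.0045 m and x of green_cell in the frame of gutter below 0.075 m).
It fails at once if the blue cell is disturbed (distance of blue_cell from where it was at the start of the episode above 0.015 m).
It fails at once if the screwdriver, meter or controller is disturbed (distance of any of screwdriver, meter, controller from where it was at the start of the episode above 0.02 m).
It also fails if it takes over 54 s, if anything falls off the work surface, if the arm or the gripper's body presses on something with over 40 N, if the wrist force passes 120 N, or if a joint passes its speed limit or range.

ROBOT

A 6-joint arm with a two-finger parallel gripper is mounted at the origin on the work surface. World frame = base frame: x ahead of the robot, y to its left, z up, the work surface at z = 0. Lengths are in m, angles in rad, forces in N, time in s.
With the tool pointing down it reaches from about 0.4 to 0.925 m from the base axis. Payload 12.5 kg.
Tool frame: the origin (TCP) lies at the very end of the fingers, on their centre line; the grasp point (between the pads) lies 19 mm behind it (tcp_to_grasp is the distance from the TCP to the grasp point, in m); z points along the fingers, y is the direction in which the jaws open and shut (so a half turn about z gives the same grasp; the last joint's range is limited). The gripper opens to 95 mm and grips with 3 to 60 N. Pads are 20 mm wide; open, the fingers measure 119 mm over their backs; the gripper's body (75 mm by 180 mm) begins 59 mm behind the grasp point.
Start: joints at [-1.251, 0.491, 1.559, -0, 1.092, -0.106], TCP at [0.258, -0.569, 0.215] pointing down, gripper open.
Joint ranges: [-3.1, 3.1], [-0.84, 2.19], [0.05, 2.79], [-1.13, 4.28], [0.06, 2.93], [-2.69, 2.69]. Speed limits (rad/s): [2.22, 2.22, 2.79, 3.14, 3.14, 3.14].

INTERFACE

Orientations are given as a rotation vector (axis times angle).
In Python, from plant import sense, capture, sign_off, tcp_to_grasp gives the robot as it stands.
- The arm moves only by the tool step_arm, never from a script. Its argument "rows" is a list of rows, each a list of 7 numbers: the turn, a rotation vector about the tool's x, y, z each as a share of 5 degrees, from -1 to 1, then the shift along the tool's x, y, z each as a share of 0.04 m, from -1 to 1, then the finger opening in mm, from 0 to 95.1. A call has 1 to 20 rows; each row shifts and turns the commanded pose from where the row before left it, along the tool's axes as they then stand; what a row does not reach is not made up. A row lasts 1/12 s, in which the tool goes at most 41.7 mm and 7.16 degrees, less where a joint would pass 70% of its speed; a pose out of reach is approached as far as the arm can. A call with a number of a shift or a turn outside -1 to 1 is refused whole. A call with a gripper value outside its range is refused whole. The fingers move at their own pace and stop on an object; "newtons" is the grip in N (left out, the last holds). Time passes only in rows, so rows that do not move let the fingers close. It gives the time, the measured TCP pose, the force and the opening at its end, in the units of the state.
- sense(): the state, without advancing time (a new reading comes with each control period).
- capture(name): name is "side" or "top"; returns a dict with "frame" (420x560x3 uint8, red, green, blue), "depth" (420x560 float32, m along the optical axis (not along the pixel's ray), 0 where there is no reading), "camera_matrix" (3x3 intrinsics, pixels), "D" ([k1, k2, p1, p2, k3] as OpenCV has them; the pictures are not rectified), "R" (3x3) and "t" (3): a world point X has camera coordinates R X + t. Camera axes: x right, y down, z forward; pixel columns grow to the right and rows downward; lengths in m; the calibration is good to about 2 mm. A picture is of the moment at which its call begins.
- sign_off(): hands the job in, once; it reports no verdict.
The state is a dict: "t": time; "joint_pos": joint angles; "qvel": joint speeds; "joint_torque": joint torques, N m; "tool_pos": TCP position; "eef_rot": TCP orientation; "wrist_force": force on the tool from outside, world axes, zero at the start; "torque": the same for the moment, N m; "finger_gap": finger opening in m.
Only numpy, scipy, OpenCV 4.12 (cv2) and the standard library are available. Lean on these libraries where they do the work, as an engineer would, in place of code of your own. Each camera call takes 0.05 s, during which the arm holds its last target.

## Working session

There is one attempt and no reset: what is moved stays moved. The work goes in short steps, Python scripts to look and compute and a tool call to move; the robot and the scene stay as the last step left them, time stands still between calls to the robot, and variables do not carry over. Pictures are saved under pics/ and viewed, and the job is handed in when it is done.

Besides the shell and the picture viewer there is one more tool, called after "Emit:" in YAML: its name, and indented under it one key for each argument. step_arm: Moves the arm, as the interface text tells. Its arguments: {"type":"object","properties":{"rows":{"type":"array","items":{"type":"array","items":{"type":"number"}}},"newtons":{"type":"number"}},"required":["rows"]}

```bash
ls; mkdir -p pics; python3 - <<'E'
from plant import *
import cv2,numpy as np
print(sense())
for n in("side","top"):
    c=capture(n); cv2.imwrite(f"pics/{n}0.png",c["frame"][:,:,::-1]); np.savez(f"{n}0.npz",**c)
    print(n,c["camera_matrix"],c["D"],c["R"],c["t"])
E
```

```text
pics
{'t': 0.0, 'joint_pos': array([-1.25064798e+00,  4.91581635e-01,  1.55946092e+00,  2.49941469e-05,
        1.09169613e+00, -1.05606814e-01]), 'qvel': array([ 4.29166243e-04, -7.54799586e-05,  9.38618500e-05,  7.40191625e-04,
       -6.25337590e-04,  1.91965452e-03]), 'joint_torque': array([-1.87347227e-04, -6.12643862e+01, -2.58184665e+01,  6.91700843e-02,
        4.83199989e-02, -1.05019483e-04]), 'tool_pos': array([ 0.25807435, -0.56895789,  0.21404408]), 'eef_rot': array([-3.06956528e+00, -6.63476002e-01,  1.58049279e-04]), 'wrist_force': array([-0.31639009,  0.59315611, -0.12277235]), 'torque': array([ 0.0284714 , -0.01251512,  0.03476883]), 'finger_gap': 0.09511225032819369}
side [[393.36117605   0.         277.66286172]
 [  0.         393.36117605 210.72958671]
 [  0.           0.           1.        ]] [-0.08967782  0.          0.          0.          0.        ] [[ 0.76293339 -0.64622349 -0.01810657]
 [-0.48537799 -0.55408918 -0.67630865]
 [ 0.42701388  0.52476698 -0.73639579]] [-0.43229496  0.38837657  0.46105071]
top [[444.73005777   0.         287.93529082]
 [  0.         444.73005777 205.37216339]
 [  0.           0.           1.        ]] [-0.0385977  0.         0.         0.         0.       ] [[ 0.02033377 -0.99973349  0.01093062]
 [-0.99597657 -0.02120932 -0.08706805]
 [ 0.08727668 -0.00911622 -0.9961424 ]] [0.03913747 0.61596816 1.01602326]
```

View pics/side0.png

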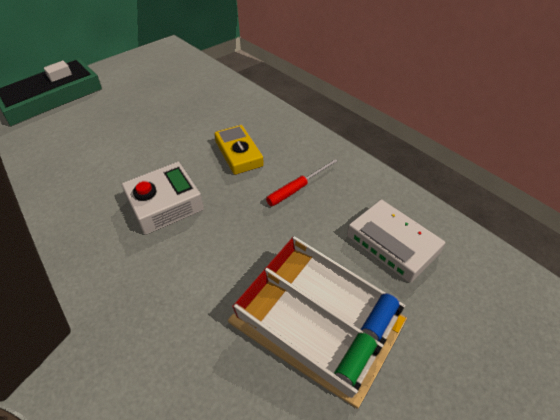

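View pics/top0.png

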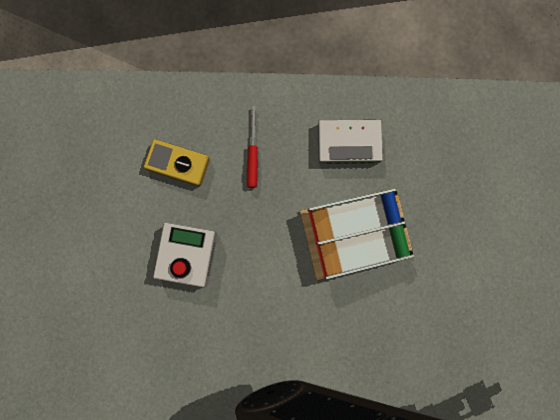

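Side view: green cell at (357,357), blue at (381,317), red stops at (270,277), button at (145,188). Top view: green at (402,240), blue at (393,208), button at (180,268). Next I measure these.

```bash
cat > h.py <<'E'
import numpy as np,cv2
def load(n):
    return dict(np.load(n+".npz"))
def cloud(c):
    h,w=c["depth"].shape
    u,v=np.meshgrid(np.arange(w),np.arange(h))
    p=cv2.undistortPoints(np.stack([u,v],-1).reshape(-1,1,2).astype(float),c["camera_matrix"],c["D"]).reshape(h,w,2)
    d=c["depth"].astype(float)
    X=np.dstack([p*d[...,None],d])
    W=(X-c["t"])@c["R"]; W[d<=0]=np.nan
    return W
def ray(c,uv):
    p=cv2.undistortPoints(np.array(uv,float).reshape(-1,1,2),c["camera_matrix"],c["D"]).reshape(2)
    d=np.array([p[0],p[1],1.])@c["R"]; return -c["t"]@c["R"],d/np.linalg.norm(d)
def hit(c,uv,z):
    o,d=ray(c,uv); return o+d*(z-o[2])/d[2]
def tri(rays):
    A=np.zeros((3,3));b=np.zeros(3)
    for o,d in rays:
        P=np.eye(3)-np.outer(d,d);A+=P;b+=P@o
    x=np.linalg.solve(A,b); return x,[np.linalg.norm(np.cross(x-o,d)) for o,d in rays]
def masks(f):
    hsv=cv2.cvtColor(f,cv2.COLOR_RGB2HSV);H,S,V=[hsv[...,i].astype(int) for i in range(3)]
    return dict(green=(abs(H-65)<20)&(S>150)&(V>50),blue=(abs(H-115)<15)&(S>150)&(V>50),red=((H<6)|(H>174))&(S>170)&(V>60),brass=(abs(H-17)<7)&(S>140)&(V>100),white=(S<50)&(V>150))
def blobs(m,amin=40):
    n,l,s,c=cv2.connectedComponentsWithStats(m.astype(np.uint8))
    return [(s[i,4],c[i],l==i) for i in range(1,n) if s[i,4]>amin]
E
python3 - <<'E'
from h import *
np.set_printoptions(precision=4,suppress=True)
for n in("side0","top0"):
    c=load(n);W=cloud(c);M=masks(c["frame"])
    for k in("green","blue","red","brass"):
        for a,ce,m in blobs(M[k]):
            P=W[m];P=P[~np.isnan(P[:,0])]
            print(n,k,a,ce.round(1),np.median(P,0),P.min(0),P.max(0))
E
```

```text
side0 green 70 [176.  177.8] [0.537  0.2906 0.052 ] [0.5254 0.2626 0.0487] [0.5552 0.3122 0.0544]
side0 green 969 [357.2 356.8] [ 0.5364 -0.208   0.06  ] [ 0.5017 -0.2289  0.0323] [ 0.5741 -0.1857  0.0639]
side0 blue 829 [381.6 314.6] [ 0.6128 -0.1877  0.0597] [ 0.5776 -0.2096  0.034 ] [ 0.6535 -0.1654  0.0644]
side0 red 481 [286.2 190.7] [0.703  0.1334 0.022 ] [0.6597 0.1265 0.0053] [0.759  0.1466 0.0281]
side0 red 169 [143.4 187.7] [0.4673 0.2865 0.0707] [0.4541 0.2768 0.0604] [0.4869 0.3071 0.0742]
side0 red 336 [281.6 256.2] [ 0.5703 -0.0072  0.0587] [ 0.535  -0.0159  0.0409] [0.6049 0.005  0.0695]
side0 red 425 [252.7 289.8] [ 0.4943 -0.0269  0.0593] [ 0.4586 -0.0364  0.0424] [ 0.5278 -0.0142  0.0687]
side0 brass 989 [241.4 152.7] [0.7008 0.2764 0.0314] [ 0.6611  0.2437 -0.0027] [0.7893 0.4342 0.0409]
side0 brass 561 [292.7 266.1] [ 0.5772 -0.0273  0.0445] [ 0.5487 -0.0507  0.0395] [ 0.6121 -0.0045  0.0494]
side0 brass 715 [264.1 301. ] [ 0.4995 -0.047   0.044 ] [ 0.4691 -0.071   0.0391] [ 0.5336 -0.0233  0.0491]
side0 brass 136 [398.5 323.4] [ 0.6456 -0.206   0.0122] [ 0.6306 -
[... 164 characters left out ...]
391.3 207.3] [ 0.6135 -0.1837  0.0568] [ 0.5792 -0.2058  0.0433] [ 0.6488 -0.1659  0.0631]
top0 red 392 [251.9 166.5] [0.7057 0.1392 0.0208] [ 0.6594  0.1287 -0.0069] [0.7579 0.1512 0.0267]
top0 red 163 [317.2 243. ] [ 0.525  -0.015   0.0623] [ 0.4551 -0.0376  0.0397] [0.6023 0.0067 0.0685]
top0 red 155 [179.  267.6] [0.4667 0.2919 0.0687] [0.453  0.2765 0.0556] [0.4816 0.3098 0.073 ]
top0 brass 1117 [180.9 163.1] [0.7066 0.3005 0.029 ] [0.6608 0.243  0.0209] [0.7669 0.3936 0.0359]
top0 brass 448 [322.3 224.7] [ 0.5702 -0.0276  0.0415] [ 0.5354 -0.053   0.034 ] [ 0.6094 -0.0039  0.0474]
top0 brass 469 [330.5 258.4] [ 0.4944 -0.048   0.0414] [ 0.4566 -0.0718  0.035 ] [ 0.5314 -0.0236  0.0507]
```

```bash
cat > fit.py <<'E'
from h import *
from scipy.optimize import least_squares
np.set_printoptions(precision=4,suppress=True)
cl={}
for n in("side0","top0"):
    c=load(n);W=cloud(c);M=masks(c["frame"]);cl[n]=(c,W,M)
    # floors: points by rough frame
    a=np.radians(14.9);ux=np.array([-np.sin(a),np.cos(a)]);uy=np.array([-np.cos(a),-np.sin(a)])
    g=np.array([.5364,-.206])/2+np.array([.613,-.1857])/2+.084*ux
    D=W[...,:2]-g;X=D@ux;Y=D@uy
    for s in(1,-1):
        m=(abs(Y-s*.0395)<.025)&(X>-.05)&(X<.05)&(W[...,2]>.02)&(W[...,2]<.06)
        P=W[m];A=np.c_[X[m],Y[m],np.ones(m.sum())];q,_,_,_=np.linalg.lstsq(A,P[:,2],rcond=None)
        print(n,"floor",s,m.sum(),q,"slope deg",np.degrees(np.arctan(q[0])))
    for k in("green","blue"):
        b=max(blobs(M[k]),key=lambda b:b[0])[2]
        e=cv2.erode(b.astype(np.uint8),np.ones((3,3)))>0
        P=W[e];P=P[~np.isnan(P[:,0])]
        def f(p):
            ax=np.array([np.cos(p[3]),np.sin(p[3]),0]);d=P-p[:3]
            r=np.linalg.norm(d-np.outer(d@ax,ax),axis=1)-.016
            al=d@ax
            return np.r_[r,1e-3*(p[:3]-P.mean(0))]
        r=least_squares(f,[*(P.mean(0)-[0,0,.012]),a],loss="soft_l1",f_scale=.002)
        ax=np.array([np.cos(r.x[3]),np.sin(r.x[3]),0]);al=(P-r.x[:3])@ax
        ctr=r.x[:3]+ax*(al.min()+al.max())/2
        print(n,k,ctr,"yaw",np.degrees(r.x[3]),"len",np.ptp(al))
    for nm,z in(("button",.07),):
        b=[m for ar,ce,m in blobs(M["red"]) if abs(np.nanmedian(W[m][:,1])-.29)<.03][0]
        P=W[b];zt=np.nanpercentile(P[:,2],90);T=P[P[:,2]>np.nanmedian(P[:,2])-.006]
        cen=np.argwhere(b).mean(0)[::-1]
        (cx,cy),rr=cv2.minEnclosingCircle(np.argwhere(b)[:,::-1].astype(np.float32))
        print(n,"button z50,z90",np.nanmedian(P[:,2]),zt,"ctr hit",hit(c,cen,zt),hit(c,(cx,cy),zt),"cen",cen,cx,cy,rr)
print("gutter rough origin",g)
rs=[]
for n in cl:
    c,W,M=cl[n];b=[m for ar,ce,m in blobs(M["red"]) if abs(np.nanmedian(W[m][:,1])-.29)<.03][0]
    rs.append(ray(c,np.argwhere(b).mean(0)[::-1]))
print("button tri",tri(rs))
rs=[ray(c,max(blobs(M["green"]),key=lambda b:b[0])[1]) for c,W,M in cl.values()]
print("green tri (surface)",tri(rs))
E
python3 fit.py
```

```text
side0 floor 1 2104 [0.1224 0.0036 0.0398] slope deg 6.976815929378926
side0 floor -1 1715 [0.12   0.0036 0.04  ] slope deg 6.840495022412593
side0 green [ 0.5377 -0.2057  0.0459] yaw 14.449726691747593 len 0.06740978231869693
side0 blue [ 0.6138 -0.186   0.0457] yaw 15.075010875894721 len 0.06519136503877627
side0 button z50,z90 0.07073940072674498 0.07274514745008447 ctr hit [0.4668 0.2838 0.0727] [0.4674 0.2861 0.0727] cen [143.355  187.7396] 143.09375 187.0 8.15539264678955
top0 floor 1 917 [ 0.1227 -0.0014  0.0369] slope deg 6.995500678206041
top0 floor -1 898 [ 0.1228 -0.002   0.0367] slope deg 7.001755817231684
top0 green [ 0.5369 -0.2052  0.0426] yaw 14.313221190159023 len 0.061310457673931895
top0 blue [ 0.6132 -0.1854  0.0426] yaw 13.045926121923623 len 0.06377475317457805
top0 button z50,z90 0.06869518907935189 0.0706852812977429 ctr hit [0.4674 0.2912 0.0707] [0.4673 0.2912 0.0707] cen [179.0194 267.6194] 179.0 267.6428527832031 7.0295610427856445
gutter rough origin [ 0.5531 -0.1147]
button tri (array([0.4679, 0.2919, 0.066 ]), [np.float64(0.0008438865404635685), np.float64(0.0008438865404635377)])
green tri (surface) (array([ 0.5378, -0.2064,  0.0546]), [np.float64(0.0010639213833940997), np.float64(0.0010639213833939256)])
```

Emit:
step_arm:
  rows:
    - [0, 0, 1, 0, 0, 0, 0]
    - [0, 0, 0.98, 0, 0, 0, 0]
    - [0, 0, 0, 0.7, -0.46, 0, 0]
    - [0, 0, 0, 0.7, -0.46, 0, 0]
    - [0, 0, 0, 0.7, -0.46, 0, 0]
    - [0, 0, 0, 0.7, -0.46, 0, 0]
    - [0, 0, 0, 0.7, -0.46, 0, 0]
    - [0, 0, 0, 0.7, -0.46, 0, 0]
    - [0, 0, 0, 0.7, -0.46, 0, 0]
    - [0, 0, 0, 0.7, -0.46, 0, 0]
    - [0, 0, 0, 0.7, -0.46, 0, 0]
    - [0, 0, 0, 0.7, -0.46, 0, 0]
    - [0, 0, 0, 0.7, -0.46, 0, 0]
    - [0, 0, 0, 0.7, -0.46, 0, 0]
    - [0, 0, 0, 0, 0, 0.5, 0]
    - [0, 0, 0, 0, 0, 0.5, 0]
    - [0, 0, 0, 0, 0, 0, 0]
    - [0, 0, 0, 0, 0, 0, 0]
  newtons: 20

```text
t: 1.6
tool_pos: [0.5279, -0.2711, 0.174]
eef_rot: [-3.115, -0.396, 0.003]
wrist_force: [0.7, -0.0, 0.4]
finger_gap: 0.0004
```

```bash
cat > rel.py <<'E'
from plant import *
import numpy as np,sys
from scipy.spatial.transform import Rotation as Ro
np.set_printoptions(precision=4,suppress=True)
s=sense();R=Ro.from_rotvec(s["eef_rot"]).as_matrix()
T=np.array([float(v) for v in sys.argv[1:4]])
print("t",s["t"],"pos",s["tool_pos"],"F",s["wrist_force"],"gap",s["finger_gap"])
print("xt",R[:,0],"yt",R[:,1],"zt",R[:,2])
print("yaw x",np.degrees(np.arctan2(R[1,0],R[0,0])),"shift units",R.T@(T-s["tool_pos"])/.04)
E
python3 rel.py 0.548 -0.247 0.037
```

```text
t 1.6 pos [ 0.5279 -0.2711  0.174 ] F [ 0.6663 -0.0088  0.4136] gap 0.0004428328120447663
xt [ 0.9681  0.2504 -0.0015] yt [ 0.2504 -0.9681 -0.0016] zt [-0.0019  0.0012 -1.    ]
yaw x 14.503366797686152 shift units [ 0.6421 -0.4518  3.426 ]
```

Emit:
step_arm:
  rows:
    - [0, 0, 0, 0.64, -0.3, 0, 0]
    - [0, 0, 0, 0, 0, 0.7, 0]
    - [0, 0, 0, 0, 0, 0.7, 0]
    - [0, 0, 0, 0, 0, 0.6, 0]
    - [0, 0, 0, 0, 0, 0.5, 0]
    - [0, 0, 0, 0, 0, 0.5, 0]
    - [0, 0, 0, 0, 0, 0.4, 0]
    - [0, 0, 0, 0, 0, 0, 0]
    - [0, 0, 0, 0, 0, 0, 0]

```text
t: 2.35
tool_pos: [0.5502, -0.2539, 0.0393]
eef_rot: [3.117, 0.395, -0.0]
wrist_force: [0.8, -0.8, 1.0]
finger_gap: 0.0001
```

```bash
python3 rel.py 0.548 -0.247 0.037; cat > snap.py <<'E'
from plant import *
import cv2,numpy as np,sys
for n in("side","top"):
    c=capture(n); k=sys.argv[1]; np.savez(f"{n}{k}.npz",**c)
    f=c["frame"][:,:,::-1]
    y,x=(190,180) if n=="side" else (140,240)
    hh=210 if n=="side" else 180
    ww=280 if n=="side" else 240
    if len(sys.argv)>2: y,x,hh,ww=0,0,420,560
    f=cv2.resize(f[y:y+hh,x:x+ww],(400,300),interpolation=cv2.INTER_CUBIC)
    o=f if n=="side" else np.hstack([o,f])
cv2.imwrite(f"pics/s{k}.png",o)
E
python3 snap.py 1
```

```text
t 2.35 pos [ 0.5502 -0.2539  0.0393] F [ 0.8278 -0.7892  0.9729] gap 9.820013238757383e-05
xt [ 0.9683  0.2496 -0.    ] yt [ 0.2496 -0.9683  0.0001] zt [-0.     -0.0001 -1.    ]
yaw x 14.456471025854341 shift units [-0.0094 -0.1802  0.0573]
```

View pics/s1.png

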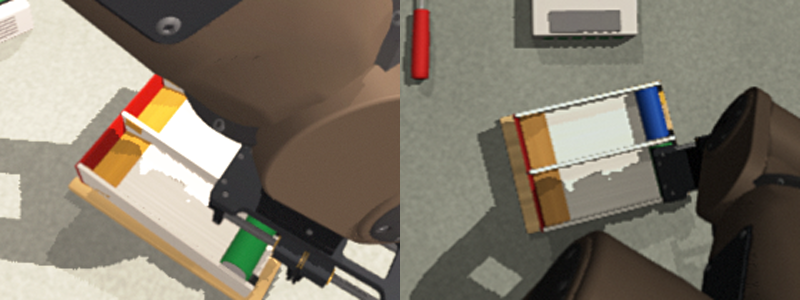

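The shut fingers stand behind the green cell, centred (left picture about (285,255)); the cell is still at the foot.

Emit:
step_arm:
  rows:
    - [0, 0, 0, 0, -0.1, 0.08, 0]
    - [0, 0, 0, 0, -0.1, 0, 0]
    - [0, 0, 0, 0, -0.1, 0, 0]
    - [0, 0, 0, 0, -0.05, 0, 0]
    - [0, 0, 0, 0, -0.05, 0, 0]
    - [0, 0, 0, 0, -0.05, 0, 0]
    - [0, 0, 0, 0, -0.05, -0.006, 0]
    - [0, 0, 0, 0, -0.05, -0.006, 0]
    - [0, 0, 0, 0, -0.05, -0.006, 0]
    - [0, 0, 0, 0, -0.05, -0.006, 0]
    - [0, 0, 0, 0, -0.05, -0.006, 0]
    - [0, 0, 0, 0, -0.05, -0.006, 0]
    - [0, 0, 0, 0, -0.05, -0.006, 0]
    - [0, 0, 0, 0, -0.05, -0.006, 0]

```text
t: 3.62
tool_pos: [0.5424, -0.2213, 0.0382]
eef_rot: [3.114, 0.396, 0.004]
wrist_force: [1.5, -5.9, 6.0]
finger_gap: 0.0007
```

```bash
python3 rel.py 0.548 -0.247 0.037; python3 snap.py 2
```

```text
t 3.6167 pos [ 0.5424 -0.2213  0.0382] F [ 1.473  -5.86    5.9553] gap 0.0007163628448525216
xt [0.9682 0.2503 0.0021] yt [ 0.2503 -0.9682  0.0026] zt [ 0.0027 -0.002  -1.    ]
yaw x 14.494990309872382 shift units [-0.0257  0.6581  0.0307]
```

View pics/s2.png

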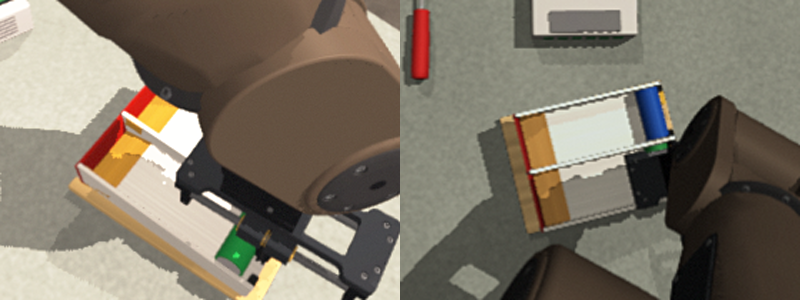

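The reaction (about 6 N forward, 6 N up) shows the cell isn't rolling. It is binding by friction on the upright fingers. I'll back off and lean the fingers 25° so they push below the cell's centre, where it rolls freely.

Emit:
step_arm:
  rows:
    - [0, 0, 0, 0, 0.05, 0.006, 0]
    - [0, 0, 0, 0, 0.05, 0.006, 0]
    - [0, 0, 0, 0, 0.05, 0.006, 0]
    - [0, 0, 0, 0, 0.05, 0.006, 0]
    - [0, 0, 0, 0, 0.05, 0.006, 0]
    - [0, 0, 0, 0, 0.05, 0.006, 0]
    - [0, 0, 0, 0, 0.05, 0, 0]
    - [0, 0, 0, 0, 0.05, 0, 0]
    - [0, 0, 0, 0, 0.2, 0, 0]
    - [0, 0, 0, 0, 0.4, 0, 0]
    - [1, 0, 0, 0, 0, 0, 0]
    - [1, 0, 0, 0, 0, 0, 0]
    - [1, 0, 0, 0, 0, 0, 0]
    - [1, 0, 0, 0, 0, 0, 0]
    - [1, 0, 0, 0, 0, 0, 0]
    - [0, 0, 0, 0, 0, 0, 0]
    - [0, 0, 0, 0, 0, 0, 0]

```text
t: 5.13
tool_pos: [0.5513, -0.2602, 0.0351]
eef_rot: [-2.688, -0.34, 0.076]
wrist_force: [0.3, -0.3, -0.1]
finger_gap: 0.0005
```

```bash
python3 rel.py 0.548 -0.247 0.037; python3 snap.py 3
```

```text
t 5.1333 pos [ 0.5513 -0.2602  0.0351] F [ 0.2845 -0.2893 -0.1203] gap 0.00045039046456660177
xt [ 0.9685  0.249  -0.0006] yt [ 0.2256 -0.8784 -0.4212] zt [-0.1054  0.4078 -0.907 ]
yaw x 14.417570400358322 shift units [ 0.0024 -0.3279  0.0991]
```

View pics/s3.png

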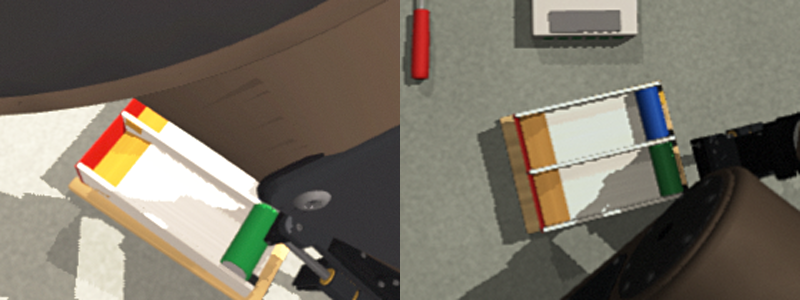

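The cell is back against its lugs (side crop (250,240), top crop (667,168)), and the fingers are leaning behind it. I push again.

Emit:
step_arm:
  rows:
    - [0, 0, 0, 0, -0.1, 0.056, 0]
    - [0, 0, 0, 0, -0.1, 0.056, 0]
    - [0, 0, 0, 0, -0.1, 0.056, 0]
    - [0, 0, 0, 0, -0.1, 0.056, 0]
    - [0, 0, 0, 0, -0.1, 0.056, 0]
    - [0, 0, 0, 0, -0.1, 0.056, 0]
    - [0, 0, 0, 0, -0.0475, 0.0155, 0]
    - [0, 0, 0, 0, -0.0475, 0.0155, 0]
    - [0, 0, 0, 0, -0.0475, 0.0155, 0]
    - [0, 0, 0, 0, -0.0475, 0.0155, 0]
    - [0, 0, 0, 0, -0.0475, 0.0155, 0]
    - [0, 0, 0, 0, -0.0475, 0.0155, 0]

```text
t: 6.23
tool_pos: [0.5418, -0.2213, 0.0355]
eef_rot: [-2.687, -0.342, 0.075]
wrist_force: [0.1, -1.7, 0.5]
finger_gap: 0.0003
```

```bash
python3 rel.py 0.548 -0.247 0.037; python3 snap.py 4
```

```text
t 6.2333 pos [ 0.5418 -0.2213  0.0355] F [ 0.0536 -1.7375  0.4722] gap 0.0003330946719921917
xt [0.9682 0.2501 0.0004] yt [ 0.227  -0.8778 -0.4218] zt [-0.1051  0.4085 -0.9067]
yaw x 14.48412903150082 shift units [-0.011   0.5832 -0.3138]
```

View pics/s4.png

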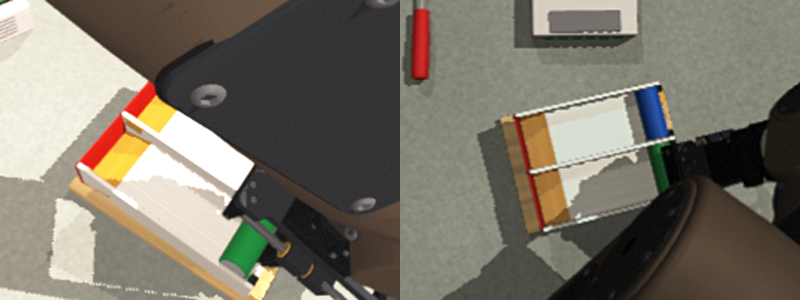

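Emit:
step_arm:
  rows:
    - [0, 0, 0, 0, -0.0475, 0.0155, 0]
    - [0, 0, 0, 0, -0.0475, 0.0155, 0]
    - [0, 0, 0, 0, -0.0475, 0.0155, 0]
    - [0, 0, 0, 0, -0.0475, 0.0155, 0]
    - [0, 0, 0, 0, -0.0475, 0.0155, 0]
    - [0, 0, 0, 0, -0.0475, 0.0155, 0]
    - [0, 0, 0, 0, -0.0475, 0.0155, 0]
    - [0, 0, 0, 0, -0.0475, 0.0155, 0]
    - [0, 0, 0, 0, -0.0475, 0.0155, 0]
    - [0, 0, 0, 0, -0.0475, 0.0155, 0]

```text
t: 7.17
tool_pos: [0.5367, -0.2017, 0.0378]
eef_rot: [-2.686, -0.342, 0.076]
wrist_force: [0.7, -3.0, 2.1]
finger_gap: 0.0002
```

```bash
python3 rel.py 0.548 -0.247 0.037; python3 snap.py 5
```

```text
t 7.1667 pos [ 0.5367 -0.2017  0.0378] F [ 0.7467 -2.9687  2.0916] gap 0.0002397162280046531
xt [0.9682 0.2502 0.0001] yt [ 0.2269 -0.8776 -0.4224] zt [-0.1056  0.409  -0.9064]
yaw x 14.491520316806424 shift units [-0.0092  1.066  -0.475 ]
```

View pics/s5.png

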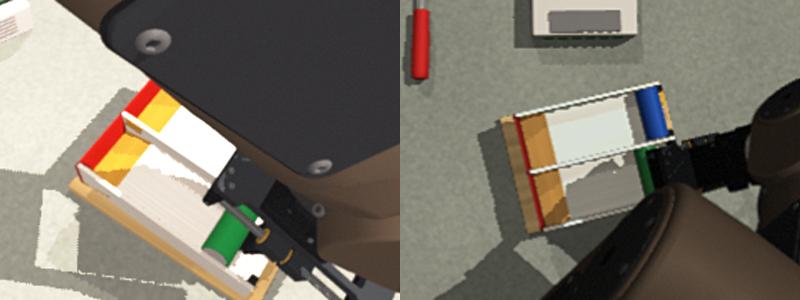

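Emit:
step_arm:
  rows:
    - [0, 0, 0, 0, -0.0475, 0.0155, 0]
    - [0, 0, 0, 0, -0.0475, 0.0155, 0]
    - [0, 0, 0, 0, -0.0475, 0.0155, 0]
    - [0, 0, 0, 0, -0.0475, 0.0155, 0]

```text
t: 7.6
tool_pos: [0.5347, -0.194, 0.0388]
eef_rot: [-2.686, -0.342, 0.076]
wrist_force: [0.1, -3.0, 1.7]
finger_gap: 0.0005
```

Emit:
step_arm:
  rows:
    - [0, 0, 0, 0, -0.0475, 0.0155, 0]
    - [0, 0, 0, 0, -0.0475, 0.0155, 0]
    - [0, 0, 0, 0, -0.0475, 0.0155, 0]
    - [0, 0, 0, 0, -0.0475, 0.0155, 0]

```text
t: 7.93
tool_pos: [0.5327, -0.1863, 0.0397]
eef_rot: [-2.686, -0.342, 0.076]
wrist_force: [1.0, -3.3, 2.4]
finger_gap: 0.0004
```

Emit:
step_arm:
  rows:
    - [0, 0, 0, 0, -0.0475, 0.0155, 0]
    - [0, 0, 0, 0, -0.0475, 0.0155, 0]
    - [0, 0, 0, 0, -0.0475, 0.0155, 0]
    - [0, 0, 0, 0, -0.0475, 0.0155, 0]
    - [0, 0, 0, 0, -0.0475, 0.0155, 0]
    - [0, 0, 0, 0, -0.0475, 0.0155, 0]
    - [0, 0, 0, 0, -0.0475, 0.0155, 0]
    - [0, 0, 0, 0, -0.0475, 0.0155, 0]
    - [0, 0, 0, 0, -0.0475, 0.0155, 0]
    - [0, 0, 0, 0, -0.0475, 0.0155, 0]
    - [0, 0, 0, 0, -0.0475, 0.0155, 0]
    - [0, 0, 0, 0, -0.0475, 0.0155, 0]
    - [0, 0, 0, 0, -0.0475, 0.0155, 0]
    - [0, 0, 0, 0, -0.0475, 0.0155, 0]

```text
t: 9.1
tool_pos: [0.5257, -0.1594, 0.0431]
eef_rot: [-2.686, -0.342, 0.076]
wrist_force: [1.1, -3.9, 3.5]
finger_gap: 0.0005
```

```bash
python3 rel.py 0.548 -0.247 0.037; python3 snap.py 6
```

```text
t 9.1 pos [ 0.5257 -0.1594  0.0431] F [ 1.1361 -3.9231  3.5427] gap 0.000496079703605075
xt [ 0.9682  0.2504 -0.    ] yt [ 0.2269 -0.8775 -0.4225] zt [-0.1058  0.4091 -0.9063]
yaw x 14.49925902441788 shift units [-0.0088  2.1129 -0.818 ]
```

View pics/s6.png

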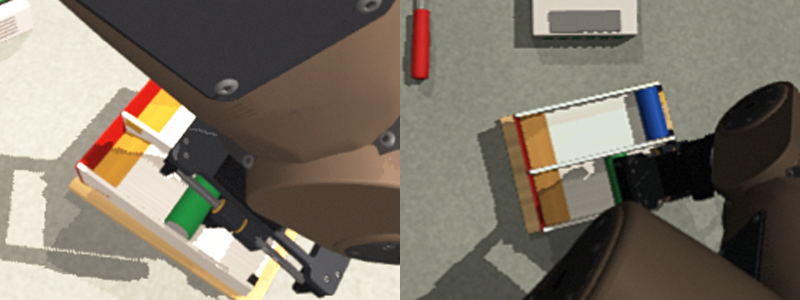

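Emit:
step_arm:
  rows:
    - [0, 0, 0, 0, -0.0475, 0.019, 0]
    - [0, 0, 0, 0, -0.0475, 0.019, 0]
    - [0, 0, 0, 0, -0.0475, 0.019, 0]
    - [0, 0, 0, 0, -0.0475, 0.019, 0]
    - [0, 0, 0, 0, -0.0475, 0.019, 0]

```text
t: 9.62
tool_pos: [0.5235, -0.15, 0.0439]
eef_rot: [-2.687, -0.342, 0.074]
wrist_force: [2.4, -5.9, 6.4]
finger_gap: 0.0004
```

```bash
python3 rel.py 0.548 -0.247 0.037
```

```text
t 9.6167 pos [ 0.5235 -0.15    0.0439] F [ 2.3562 -5.8626  6.3996] gap 0.00042526614695334906
xt [0.9682 0.2501 0.0008] yt [ 0.2271 -0.8779 -0.4216] zt [-0.1047  0.4083 -0.9068]
yaw x 14.485268856292626 shift units [-0.0146  2.3408 -0.8989]
```

Emit:
step_arm:
  rows:
    - [0, 0, 0, 0, -0.0475, 0.009, 0]
    - [0, 0, 0, 0, -0.0475, 0.009, 0]
    - [0, 0, 0, 0, -0.0475, 0.009, 0]
    - [0, 0, 0, 0, -0.0475, 0.009, 0]

```text
t: 9.95
tool_pos: [0.5211, -0.1421, 0.0454]
eef_rot: [-2.686, -0.342, 0.076]
wrist_force: [0.4, -1.8, 0.8]
finger_gap: 0.0005
```

```bash
python3 rel.py 0.548 -0.247 0.037
```

```text
t 9.95 pos [ 0.5211 -0.1421  0.0454] F [ 0.3612 -1.8163  0.8116] gap 0.0005388556226865789
xt [ 0.9681  0.2504 -0.0003] yt [ 0.2268 -0.8773 -0.423 ] zt [-0.1062  0.4094 -0.9061]
yaw x 14.501550628405223 shift units [-0.0062  2.5434 -0.9544]
```

Emit:
step_arm:
  rows:
    - [0, 0, 0, 0, -0.0475, 0.014, 0]
    - [0, 0, 0, 0, -0.0475, 0.014, 0]
    - [0, 0, 0, 0, -0.0475, 0.014, 0]
    - [0, 0, 0, 0, -0.0475, 0.014, 0]
    - [0, 0, 0, 0, -0.0475, 0.014, 0]
    - [0, 0, 0, 0, -0.0475, 0.014, 0]
    - [0, 0, 0, 0, -0.0475, 0.014, 0]
    - [0, 0, 0, 0, -0.0475, 0.014, 0]
    - [0, 0, 0, 0, -0.0475, 0.014, 0]
    - [0, 0, 0, 0, -0.0475, 0.014, 0]
    - [0, 0, 0, 0, -0.0475, 0.014, 0]
    - [0, 0, 0, 0, -0.0475, 0.014, 0]

```text
t: 10.95
tool_pos: [0.5154, -0.1195, 0.0491]
eef_rot: [-2.686, -0.342, 0.076]
wrist_force: [-0.0, -0.2, 0.1]
finger_gap: 0.0006
```

```bash
python3 rel.py 0.548 -0.247 0.037; python3 snap.py 7
```

```text
t 10.95 pos [ 0.5154 -0.1195  0.0491] F [-0.0414 -0.1789  0.1096] gap 0.0006206818616896725
xt [ 0.9682  0.2503 -0.    ] yt [ 0.2269 -0.8775 -0.4225] zt [-0.1058  0.4091 -0.9063]
yaw x 14.497410743743444 shift units [-0.0085  3.1101 -1.1167]
```

View pics/s7.png

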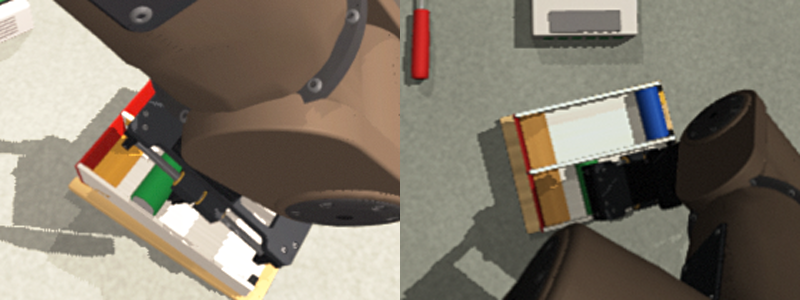

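Emit:
step_arm:
  rows:
    - [0, 0, 0, 0, -0.0475, 0.015, 0]
    - [0, 0, 0, 0, -0.0475, 0.015, 0]
    - [0, 0, 0, 0, -0.0475, 0.015, 0]
    - [0, 0, 0, 0, -0.0475, 0.015, 0]
    - [0, 0, 0, 0, -0.0475, 0.015, 0]
    - [0, 0, 0, 0, -0.0475, 0.015, 0]
    - [0, 0, 0, 0, -0.0475, 0.015, 0]
    - [0, 0, 0, 0, -0.0475, 0.015, 0]
    - [0, 0, 0, 0, -0.0475, 0.015, 0]
    - [0, 0, 0, 0, -0.0475, 0.015, 0]
    - [0, 0, 0, 0, -0.0475, 0.015, 0]
    - [0, 0, 0, 0, -0.0475, 0.015, 0]
    - [0, 0, 0, 0, -0.0475, 0.015, 0]
    - [0, 0, 0, 0, -0.0475, 0.015, 0]

```text
t: 12.22
tool_pos: [0.5085, -0.0927, 0.0527]
eef_rot: [-2.686, -0.342, 0.076]
wrist_force: [-0.1, -1.1, 0.6]
finger_gap: 0.0001
```

```bash
python3 rel.py 0.548 -0.247 0.037; python3 snap.py 8
```

```text
t 12.2167 pos [ 0.5085 -0.0927  0.0527] F [-0.0522 -1.1422  0.6207] gap 0.0001080723129880063
xt [0.9682 0.2504 0.    ] yt [ 0.2269 -0.8775 -0.4225] zt [-0.1058  0.4091 -0.9064]
yaw x 14.498895483367113 shift units [-0.0088  3.775  -1.3265]
```

View pics/s8.png

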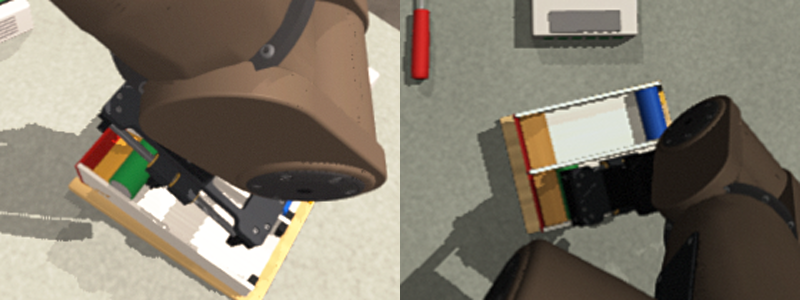

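Emit:
step_arm:
  rows:
    - [0, 0, 0, 0, -0.0475, 0.015, 0]
    - [0, 0, 0, 0, -0.0475, 0.015, 0]
    - [0, 0, 0, 0, -0.0475, 0.015, 0]
    - [0, 0, 0, 0, -0.03, 0.009, 0]
    - [0, 0, 0, 0, -0.03, 0.009, 0]
    - [0, 0, 0, 0, -0.03, 0.009, 0]
    - [0, 0, 0, 0, 0, 0, 0]
    - [0, 0, 0, 0, 0, 0, 0]

```text
t: 12.98
tool_pos: [0.5061, -0.0835, 0.054]
eef_rot: [-2.686, -0.342, 0.076]
wrist_force: [-0.5, 0.4, -0.7]
finger_gap: 0.0004
```

```bash
python3 rel.py 0.548 -0.247 0.037; python3 snap.py 9
```

```text
t 12.9833 pos [ 0.5061 -0.0835  0.054 ] F [-0.4602  0.3829 -0.6719] gap 0.0004472720619702481
xt [ 0.9681  0.2504 -0.0001] yt [ 0.2269 -0.8774 -0.4226] zt [-0.1059  0.4092 -0.9063]
yaw x 14.501666608822584 shift units [-0.0087  4.0047 -1.3986]
```

View pics/s9.png

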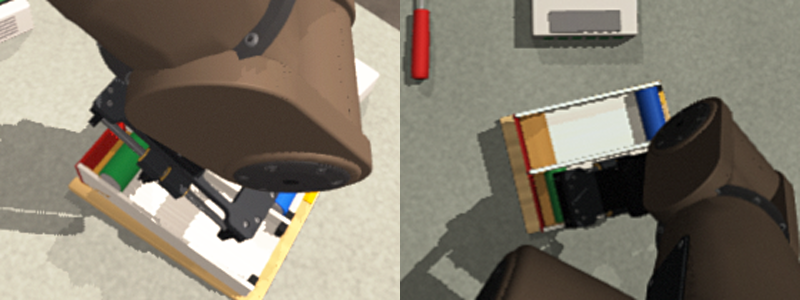

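```bash
cat > cell.py <<'E'
from h import *
from scipy.optimize import least_squares
import sys
np.set_printoptions(precision=4,suppress=True)
a=np.radians(14.5);u=np.array([-np.sin(a)*np.cos(np.radians(7)),np.cos(a)*np.cos(np.radians(7)),np.sin(np.radians(7))])
yg=np.array([-np.cos(a),-np.sin(a),0]);zg=np.cross(u,yg)
C=np.array([.5372,-.2055,.0457]);O=C+.084*u-.016*zg-.0395*yg
print("O",O)
for n in("side","top"):
    c=load(n+sys.argv[1]);W=cloud(c);M=masks(c["frame"])
    for k in("green","blue"):
        bl=[m for ar,ce,m in blobs(M[k],25) if -.3<np.nanmedian(W[m][:,1])<.05]
        if not bl: print(n,k,"none");continue
        b=max(bl,key=lambda m:m.sum());e=cv2.erode(b.astype(np.uint8),np.ones((2,2)))>0
        P=W[e];P=P[~np.isnan(P[:,0])]
        G=(P-O)@np.stack([u,yg,zg],1)
        r=least_squares(lambda p:np.hypot(G[:,0]-p[0],G[:,2]-p[1])-.016,[np.median(G[:,0]),np.median(G[:,2])-.012],loss="soft_l1",f_scale=.002)
        print(n,k,len(P),"gutter x,z mm",r.x*1e3,"rms",np.sqrt(np.mean(r.fun**2))*1e3,"y range",G[:,1].min(),G[:,1].max())
E
python3 cell.py 0; python3 cell.py 9
```

```text
O [ 0.5541 -0.113   0.0401]
side green 874 gutter x,z mm [-84.4289  16.2196] rms 0.8790590585256434 y range 0.00531081183253739 0.07378696276126555
side blue 740 gutter x,z mm [-84.372   16.0505] rms 0.8466063028133166 y range -0.07370072192946402 -0.005227794819926134
top green 259 gutter x,z mm [-83.7228  12.9334] rms 1.7810488605995154 y range 0.007961381434091041 0.07340699098906886
top blue 304 gutter x,z mm [-83.8595  12.8678] rms 1.6176063532261475 y range -0.07078223585624033 -0.0042656514636357536
O [ 0.5541 -0.113   0.0401]
side green 370 gutter x,z mm [65.2124 14.9011] rms 5.157340637758564 y range 0.035984849969445044 0.0745599737707269
side blue 94 gutter x,z mm [-84.8301  15.7622] rms 27.765096820667406 y range -0.02668987692413091 0.08693829550866307
top green 64 gutter x,z mm [81.4192 38.9223] rms 18.285358710947712 y range 0.006234485610911408 0.07215068375074238
top blue 295 gutter x,z mm [-83.8262  12.9092] rms 26.08966385664237 y range -0.07039697257503354 -0.0051401902277877975
```

Emit:
step_arm:
  rows:
    - [0, 0, 0, 0, -0.03, 0.009, 0]
    - [0, 0, 0, 0, -0.03, 0.009, 0]
    - [0, 0, 0, 0, -0.03, 0.009, 0]
    - [0, 0, 0, 0, -0.03, 0.009, 0]
    - [0, 0, 0, 0, 0, 0, 0]
    - [0, 0, 0, 0, 0, 0, 0]

```text
t: 13.58
tool_pos: [0.5048, -0.0786, 0.0547]
eef_rot: [-2.686, -0.342, 0.076]
wrist_force: [-0.0, -0.2, -0.2]
finger_gap: 0.0006
```

```bash
python3 rel.py 0.548 -0.247 0.037; python3 snap.py 10; sed -i 's/,\[np.median(G\[:,0\]),np.median(G\[:,2\])-.012\],loss="soft_l1",f_scale=.002/,[np.median(G[:,0]),np.median(G[:,2])-.012],loss="cauchy",f_scale=.001/' cell.py; python3 cell.py 9;python3 cell.py 10
```

```text
t 13.5833 pos [ 0.5048 -0.0786  0.0547] F [-0.0432 -0.193  -0.1571] gap 0.000580328169511093
xt [0.9681 0.2505 0.    ] yt [ 0.227  -0.8775 -0.4225] zt [-0.1058  0.4091 -0.9063]
yaw x 14.506622814320801 shift units [-0.01    4.1257 -1.4338]
O [ 0.5541 -0.113   0.0401]
side green 370 gutter x,z mm [65.2213 14.869 ] rms 5.159768412533795 y range 0.035984849969445044 0.0745599737707269
side blue 94 gutter x,z mm [-85.0578  15.5655] rms 27.794802185449846 y range -0.02668987692413091 0.08693829550866307
top green 64 gutter x,z mm [64.1586 21.6313] rms 24.58106961454202 y range 0.006234485610911408 0.07215068375074238
top blue 295 gutter x,z mm [-83.8029  12.826 ] rms 26.097740782783827 y range -0.07039697257503354 -0.0051401902277877975
O [ 0.5541 -0.113   0.0401]
side green 427 gutter x,z mm [83.8331  9.2788] rms 0.8700766715420098 y range 0.031137588865671403 0.0713359183111423
side blue 165 gutter x,z mm [-84.9143  15.6961] rms 40.13395897481285 y range -0.032613008095523095 0.0839236459335305
top green 204 gutter x,z mm [84.1158  6.7282] rms 12.419250092671936 y range 0.006527741120468917 0.07239474147895236
top blue 270 gutter x,z mm [-83.6306  12.9833] rms 27.192400880266735 y range -0.07042132394801094 -0.010061344199746
```

View pics/s10.png

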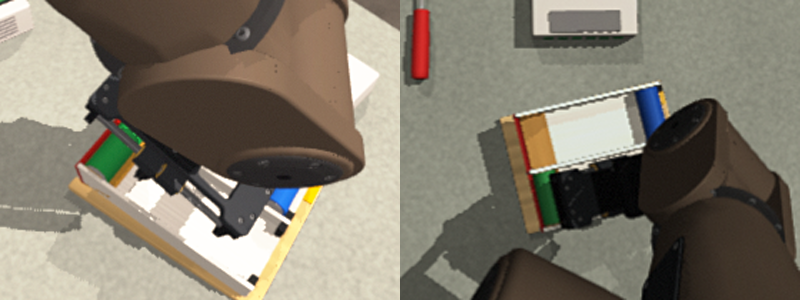

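Seated: the fit gives x = 83.8, z = 9.3 mm, and the green cell lies against the red stop (side crop (105,160)). I retreat along the fingers.

Emit:
step_arm:
  rows:
    - [0, 0, 0, 0, 0.2, -0.1, 0]
    - [0, 0, 0, 0, 0, -0.5, 0]
    - [0, 0, 0, 0, 0, -0.8, 0]
    - [0, 0, 0, 0, 0, -0.8, 0]
    - [0, 0, 0, 0, 0, -0.8, 0]
    - [-1, 0, 0, 0, 0, 0, 0]
    - [-1, 0, 0, 0, 0, 0, 0]
    - [-1, 0, 0, 0, 0, 0, 0]
    - [-1, 0, 0, 0, 0, 0, 0]
    - [-1, 0, 0, 0, 0, 0, 0]
    - [0, 0, 0, 0, 0, 0, 0]
    - [0, 0, 0, 0, 0, 0, 0]

```text
t: 14.68
tool_pos: [0.5194, -0.1345, 0.1605]
eef_rot: [-3.115, -0.398, 0.0]
wrist_force: [1.0, -0.2, 0.5]
finger_gap: 0.0007
```

```bash
python3 rel.py 0.467 0.290 0.13
```

```text
t 14.6833 pos [ 0.5194 -0.1345  0.1605] F [ 0.9625 -0.2487  0.5202] gap 0.0006869581471348627
xt [0.9678 0.2515 0.0001] yt [ 0.2515 -0.9678 -0.0015] zt [-0.0003  0.0014 -1.    ]
yaw x 14.568960304601948 shift units [  1.4004 -10.5996   0.7776]
```

Emit:
step_arm:
  rows:
    - [0, 0, 0, 0.1, -0.75, 0, 0]
    - [0, 0, 0, 0.1, -0.75, 0, 0]
    - [0, 0, 0, 0.1, -0.75, 0, 0]
    - [0, 0, 0, 0.1, -0.75, 0, 0]
    - [0, 0, 0, 0.1, -0.75, 0, 0]
    - [0, 0, 0, 0.1, -0.75, 0, 0]
    - [0, 0, 0, 0.1, -0.75, 0, 0]
    - [0, 0, 0, 0.1, -0.75, 0, 0]
    - [0, 0, 0, 0.1, -0.75, 0, 0]
    - [0, 0, 0, 0.1, -0.75, 0, 0]
    - [0, 0, 0, 0.1, -0.75, 0, 0]
    - [0, 0, 0, 0.1, -0.75, 0, 0]
    - [0, 0, 0, 0.1, -0.75, 0, 0]
    - [0, 0, 0, 0.1, -0.75, 0, 0]
    - [0, 0, 0, 0, -0.1, 0.38, 0]
    - [0, 0, 0, 0, 0, 0.4, 0]
    - [0, 0, 0, 0, 0, 0, 0]
    - [0, 0, 0, 0, 0, 0, 0]

```text
t: 16.18
tool_pos: [0.4678, 0.2891, 0.1283]
eef_rot: [-3.117, -0.395, 0.005]
wrist_force: [0.1, 0.2, 0.9]
finger_gap: 0.0004
```

```bash
python3 rel.py 0.467 0.290 0.08; python3 snap.py 11 full; python3 cell.py 11
```

```text
t 16.1833 pos [0.4678 0.2891 0.1283] F [0.0612 0.1982 0.869 ] gap 0.0004097512172894141
xt [ 0.9684  0.2495 -0.003 ] yt [ 0.2495 -0.9684 -0.0004] zt [-0.003  -0.0003 -1.    ]
yaw x 14.445653313328917 shift units [-0.0107 -0.0269  1.2073]
O [ 0.5541 -0.113   0.0401]
side green 735 gutter x,z mm [83.8901  9.3593] rms 0.8526768661634815 y range 0.004484919534233713 0.07223636211312251
side blue 741 gutter x,z mm [-84.369   15.9892] rms 0.8258796522552013 y range -0.07345898833792583 -0.004991699394180602
top green 302 gutter x,z mm [84.6435  6.4545] rms 1.53038896619325 y range 0.008021616300364633 0.07257165995985145
top blue 320 gutter x,z mm [-83.5689  12.9608] rms 1.6159159197567594 y range -0.07028079788946108 -0.004219001021176798
```

View pics/s11.png

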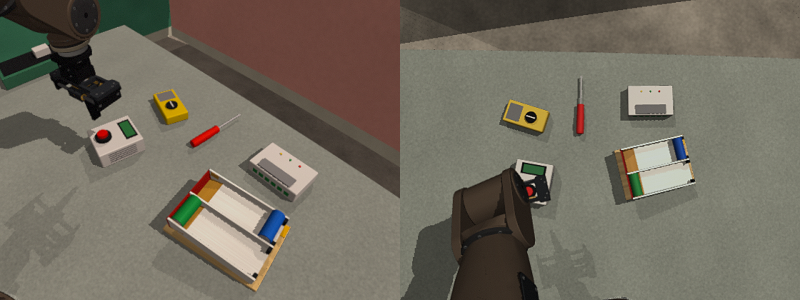

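The green cell sits in the seat (side (187,208)), the blue is at the foot (270,224), and the fingers are over the button. Now I press.

Emit:
step_arm:
  rows:
    - [0, 0, 0, 0, 0, 0.4, 0]
    - [0, 0, 0, 0, 0, 0.4, 0]
    - [0, 0, 0, 0, 0, 0.3, 0]
    - [0, 0, 0, 0, 0, 0.1, 0]
    - [0, 0, 0, 0, 0, 0.1, 0]
    - [0, 0, 0, 0, 0, 0, 0]
    - [0, 0, 0, 0, 0, 0, 0]

```text
t: 16.87
tool_pos: [0.4679, 0.2897, 0.0776]
eef_rot: [-3.116, -0.396, -0.001]
wrist_force: [-0.4, -0.1, -0.3]
finger_gap: 0.0004
```

Emit:
step_arm:
  rows:
    - [0, 0, 0, 0, 0, 0.05, 0]
    - [0, 0, 0, 0, 0, 0, 0]

```text
t: 17.03
tool_pos: [0.4676, 0.2897, 0.0752]
eef_rot: [-3.116, -0.396, -0.001]
wrist_force: [0.4, -0.4, -0.5]
finger_gap: 0.0003
```

Emit:
step_arm:
  rows:
    - [0, 0, 0, 0, 0, 0.05, 0]
    - [0, 0, 0, 0, 0, 0, 0]

```text
t: 17.2
tool_pos: [0.4674, 0.2897, 0.0728]
eef_rot: [3.116, 0.396, 0.0]
wrist_force: [-0.3, 0.3, 0.3]
finger_gap: 0.0003
```

Emit:
step_arm:
  rows:
    - [0, 0, 0, 0, 0, 0.05, 0]
    - [0, 0, 0, 0, 0, 0, 0]

```text
t: 17.37
tool_pos: [0.4675, 0.2897, 0.0707]
eef_rot: [3.116, 0.396, 0.0]
wrist_force: [0.4, 0.7, 2.1]
finger_gap: 0.0003
```

Emit:
step_arm:
  rows:
    - [0, 0, 0, 0, 0, 0.05, 0]
    - [0, 0, 0, 0, 0, 0, 0]

```text
t: 17.53
tool_pos: [0.4675, 0.2897, 0.0687]
eef_rot: [-3.116, -0.396, -0.0]
wrist_force: [0.2, 0.2, 2.3]
finger_gap: 0.0001
```

Emit:
step_arm:
  rows:
    - [0, 0, 0, 0, 0, 0.05, 0]
    - [0, 0, 0, 0, 0, 0, 0]

```text
t: 17.7
tool_pos: [0.4675, 0.2897, 0.0667]
eef_rot: [-3.116, -0.396, -0.0]
wrist_force: [-0.1, 0.2, 3.6]
finger_gap: 0.0006
```

Emit:
step_arm:
  rows:
    - [0, 0, 0, 0, 0, 0.05, 0]
    - [0, 0, 0, 0, 0, 0, 0]

```text
t: 17.87
tool_pos: [0.4676, 0.2898, 0.0661]
eef_rot: [-3.116, -0.396, -0.001]
wrist_force: [-3.1, -1.9, 16.5]
finger_gap: 0.0007
```

The spring force rose to about 4 N, then hit a hard stop at z = 0.066, 6 mm below first contact. I let go.

Emit:
step_arm:
  rows:
    - [0, 0, 0, 0, 0, 0, 0]
    - [0, 0, 0, 0, 0, -0.1, 0]
    - [0, 0, 0, 0, 0, -0.3, 0]
    - [0, 0, 0, 0, 0, -0.7, 0]
    - [0, 0, 0, 0, 0, -0.8, 0]
    - [0, 0, 0, 0, 0, -0.8, 0]
    - [0, 0, 0, 0, 0, -0.5, 0]
    - [0, 0, 0, 0, 0, 0, 0]
    - [0, 0, 0, 0, 0, 0, 0]
    - [0, 0, 0, 0, 0, 0, 0]

```text
t: 18.7
tool_pos: [0.467, 0.2894, 0.1919]
eef_rot: [3.116, 0.396, -0.002]
wrist_force: [0.6, -0.8, 0.1]
finger_gap: 0.0005
```

```bash
python3 rel.py 0.467 0.290 0.08; python3 snap.py 12 full; python3 cell.py 12; python3 - <<'E'
from h import *
for n in("side0","side12"):
    c=load(n);W=cloud(c);M=masks(c["frame"])
    for ar,ce,m in blobs(M["red"]):
        if abs(np.nanmedian(W[m][:,1])-.29)<.03: print(n,ar,ce,np.nanmedian(W[m],0))
E
```

```text
t 18.7 pos [0.467  0.2894 0.1919] F [ 0.6217 -0.7707  0.1314] gap 0.00048197829226319464
xt [ 0.9682  0.2503 -0.0013] yt [ 0.2503 -0.9682  0.0003] zt [-0.0012 -0.0007 -1.    ]
yaw x 14.496210672531648 shift units [ 0.0075 -0.0145  2.7984]
O [ 0.5541 -0.113   0.0401]
side green 737 gutter x,z mm [83.8119  9.4607] rms 0.8248291071714088 y range 0.003958734737814675 0.07232612520328753
side blue 744 gutter x,z mm [-84.4178  15.9956] rms 0.8411501797460632 y range -0.07390311863136553 -0.005365385130343743
top green 301 gutter x,z mm [84.7298  6.2757] rms 1.521982718447728 y range 0.008048077670337118 0.07247763366930232
top blue 315 gutter x,z mm [-83.6869  12.7999] rms 1.6959648253367419 y range -0.07052934071551642 -0.004252012448573297
side0 169 [143.35502959 187.73964497] [0.46727199 0.28646113 0.0707394 ]
side12 168 [143.30952381 187.75595238] [0.46731165 0.28580463 0.07097183]
```

View pics/s12.png

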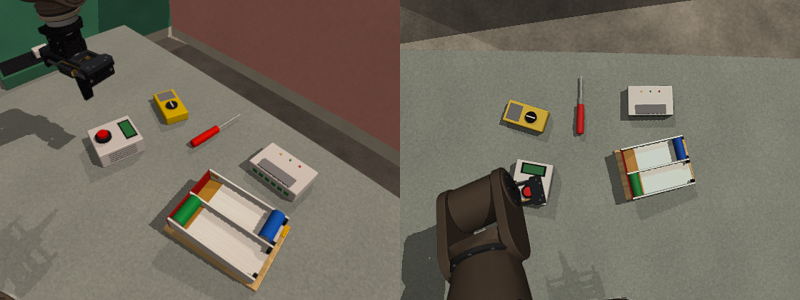

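The button is back up (side (103,136)), the green cell is seated (187,208), the blue is at the foot (270,224), and the other items haven't moved. The arm is clear, so I hand in.

```bash
python3 -c "
from plant import *
print(sign_off())"
```

```text
the job is handed in; nothing more can be done
None
```

The green cell is in its seat against the red stop, and the start button was pressed fully down and released. I handed the job in at about 18.7 s; it gave no verdict.

- **Push:** With the fingers upright, the cell bound against them and skidded at about 8 N instead of rolling. I let it roll back to the foot, leaned the fingers 25° to push below its centre, and tried again. It bound once more partway up, at about 9 N (limit 15 N). Raising the fingers slightly as I pushed freed it, and it rolled over the hump into the seat at under 2 N. So it skidded for part of the way rather than rolling throughout. I saw forces only at the end of each move, so a brief peak could have been missed.
- **Button:** The force rose to about 4 N, then hit a hard stop about 6 mm below first contact. It peaked at about 17 N on the stop, and the button came back up.
- **Last checks (side camera):** The green cell is at x = 83.8, z = 9.5 mm in the gutter frame, and the blue cell at x = -84.4, z = 16.0 mm. The button is at its starting height. By eye, the screwdriver, meter and controller haven't moved. The arm is clear at z = 0.19 m.
- **Disagreement:** The top camera reads about 3 mm lower in height throughout (green cell z = 6.3 mm). It did so before any move too, so I put it down to calibration. Both readings are within the limits.

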